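Dispense one cap and push it onto the mat

ROBOT

A 6-joint arm with a two-finger parallel gripper is mounted at the origin on a cart in front of the work surface, level with it; the furniture and walls round the work are solid. World frame = base frame: x ahead of the robot, y to its left, z up, the work surface at z = 0. Lengths are in mm, angles in rad, forces in N, time in s.
With the tool pointing down it reaches from about 350 to 925 mm from the base axis. Payload 6.4 kg.
Tool frame: the origin (TCP) lies between the finger pads; the fingertips stand 17 mm ahead of it and the grasp point (between the pads) lies 2 mm behind it; z points along the fingers, y is the direction in which the jaws open and shut (so a half turn about z gives the same grasp; the last joint's range is limited). The gripper opens to 94 mm and grips with 3 to 60 N. Pads are 16 mm wide; open, the fingers measure 119 mm over their backs; the gripper's body (75 mm by 177 mm) begins 78 mm behind the grasp point.
Start: joints at [1.034, 0.245, 1.558, -0, 1.339, -0.174], TCP at [230.678, 607.702, 222.455] pointing down, gripper open.
Joint ranges: [-3.13, 3.13], [-1.02, 2.26], [0.13, 2.54], [-0.95, 4.09], [0.21, 2.88], [-2.74, 2.74]. Speed limits (rad/s): [2.57, 2.57, 3.14, 3.14, 3.14, 3.14].

INTERFACE

Orientations are given as a rotation vector (axis times angle).
In Python, from plant import ctrl gives the robot as it stands. Calls block until the motion is done:
- ctrl.move_pose(position, orientation): joint-space move of the TCP to a pose.
- ctrl.move_linear(position, max_speed=150, rotation=None): straight line of the TCP; rotation=None keeps the orientation; max_speed is the mean speed in mm/s.
- ctrl.set_joints(angles): joint-space move.
- ctrl.release() and ctrl.clamp(newtons=None): open the fingers fully, or close them until they stop; newtons is the grip in N (None keeps the last).
- ctrl.pause(seconds).
- ctrl.ik(position, orientation): joint angles nearest the present ones, or None.
- ctrl.sense(): the state.
- ctrl.camera(name): name is "scene" or "top" or "wrist"; returns the picture (420x560x3 uint8, red, green, blue); there is no depth.
- ctrl.camera_info(name): a dict with "intrinsics" (3x3 intrinsics, pixels), "distortion" ([k1, k2, p1, p2, k3] as OpenCV has them; the pictures are not rectified), "rvec" (rotation vector, rad) and "tvec" (3), from world to camera coordinates, as OpenCV has them; the wrist camera has in their place "tool_from_camera" (4x4, takes a point from camera to tool coordinates, whose origin is the TCP and whose axes are the flange's). Camera axes: x right, y down, z forward; pixel columns grow to the right and rows downward; lengths in mm; the calibration is good to about 2 mm. A picture is of the moment at which its call begins: read the wrist's pose just before it. camera_info takes no time and is no camera call.
A pose or a line that the arm cannot do raises ctrl.PlanningError and nothing moves.
- ctrl.finish_job(): hands the job in, once; it reports no verdict.
Trained networks look in the newest picture that a camera, given by its name, has taken for a name from the list of things; names that differ only in an ending like _2 or _b are one class to them, and where a whole thing is asked for, a point or a joint stands for the part that bears it (a point fixed in the world has none). Each returns a list of dicts, best first, with "score" (0 to 1); they miss things now and then, are a little off and sometimes report something else, mostly with a low value. They report only what shows in the picture. A call takes as long as a camera call.
- ctrl.boxes_of(name, camera): "box" ([left, top, right, bottom] in pixels, round what is visible of it).
- ctrl.spot_point(name, camera): "position" ([column, row] in pixels: a listed point, or the origin of a listed thing).
The state is a dict: "time": time; "joint_pos": joint angles; "joint_velocities": joint speeds; "tau": joint torques, N m; "eef_pos": TCP position; "eef_rot": TCP orientation; "ft_force": force on the tool from outside, world axes, zero at the start; "wrist_torque": the same for the moment, N m; "gripper_width": finger opening in mm.
Only numpy, scipy, OpenCV 4.12 (cv2) and the standard library are available. Lean on these libraries where they do the work, as an engineer would, in place of code of your own. Each camera call takes 0.05 s, during which the arm holds its last target. There are 200 camera calls.

TASK

Press the plunger of the cap dispenser fully down once, slowly so that the cap does not shoot away, and let it spring back, so that a single cap comes out onto the worktop. Then push that cap along the worktop with the fingertips until it lies flat and wholly on the thin round mat. Do not lift the cap, let no second cap out, and leave the dish and everything else standing round about where it is.

Things in the scene. Friction and masses are not known exactly. Their poses are not given: they have to be found in the camera images.
- dispenser: fixed cap dispenser: clear square magazine tube with the stack of caps (x, y = -21..21 mm, top at z = 45 mm) and behind it a white housing (x = 21..98, y = -22..22, top z = 46), on a 3 mm steel plate 60 mm wide ending flush with the magazine's front. Origin on the worktop under the magazine's axis; +x points from magazine to housing, caps come out towards -x; z up
- plunger (a joint): travel of the upright plunger on the housing, 0 up (rest) to 0.025 m fully down. A spring returns it: about 4 N at the start, 7 N at the bottom, plus damping of about 70 N per m/s. It drives a pusher that slides the lowest cap out; the cap is clear only over the last few mm, and each full stroke ejects one cap
- plunger_top (a point): centre of the flat grey top of the plunger, a disc of 32 mm diameter, 55 mm behind the magazine's axis; at rest 87 mm above the worktop, fully pressed 62 mm; moves with the plunger
- magazine (a point): middle of the magazine's floor, on its axis, 3 mm above the worktop
- outlet (a point): middle of the outlet's lower edge at the front of the magazine, 3 mm above the worktop; the outlet is 34 mm wide and 15 mm high. The cap drops off this edge onto the worktop and comes to lie with its centre about 48 mm in front of it after a slow press of up to 0.1 m/s (a brisk press shoots it farther)
- cap_0: one of three identical white ribbed screw caps, 32 mm diameter, 12 mm high, about 12 g, lying flat; origin at the centre of its underside, z up. This one is the lowest in the magazine, the one that comes out
- cap_1: one of three identical white ribbed screw caps, 32 mm diameter, 12 mm high, about 12 g, lying flat; origin at the centre of its underside, z up. Second in the magazine; must stay in it
- cap_2: one of three identical white ribbed screw caps, 32 mm diameter, 12 mm high, about 12 g, lying flat; origin at the centre of its underside, z up. Uppermost; must stay in it
- mat: thin round dark rubber mat lying flat on the worktop, 92 mm diameter, under 1 mm thick and no obstacle to a sliding cap; left or right of the dispenser's outlet, the round dish being on the other side; origin at its centre
- petri_1: bystander: shallow round culture dish, 94 mm across, 15 mm high; origin at the centre of its underside; loose, leave it alone
- specimen_jar_0: bystander: specimen jar with black lid, 56 mm across, 88 high; origin at the centre of its underside; loose, leave it alone
- specimen_jar_1: bystander: specimen jar with black lid, 56 mm across, 88 high; origin at the centre of its underside; loose, leave it alone
- beaker_9: bystander: low glass beaker, 99 mm across, 43 high; origin at the centre of its underside; loose, leave it alone
- tape_teal: bystander: roll of marking tape lying flat, 52 mm across, 19 high; origin at the centre of its underside; loose, leave it alone
- flask_green: bystander: round flask with a cotton plug, 72 mm across, 137 high; origin at the centre of its underside; loose, leave it alone
- media_bottle_1: bystander: squat screw-cap bottle, 68 mm across, 138 high; origin at the centre of its underside; loose, leave it alone

How it is judged:
By the outcome, as a careful person would: the job done as asked, in the order asked, and still so for the second after the job is handed in, with the robot touching nothing.
It also fails if it takes over 48 s, if anything falls off the work surface, if the arm or the gripper's body presses on something with over 40 N, if the wrist force passes 120 N, or if a joint passes its speed limit or range.

## Working session

There is one attempt and no reset: what is moved stays moved. The work goes in short steps, each a Python script; the robot and the scene stay as the last script left them, time stands still between calls to the robot, and variables do not carry over. Pictures are saved under pics/ and viewed, about 8 in all and at most 12, crops included, and the job is handed in when it is done.

```bash
mkdir -p pics; ls; cat > h.py <<'E'
import numpy as np, cv2
from scipy.spatial.transform import Rotation as R
from plant import ctrl
def cam(name):
    i=ctrl.camera_info(name); K=np.array(i["intrinsics"],float); D=np.array(i["distortion"],float)
    if "rvec" in i:
        Rc=cv2.Rodrigues(np.array(i["rvec"],float))[0]; t=np.array(i["tvec"],float).ravel()
    else:
        s=ctrl.sense(); T=np.eye(4); T[:3,:3]=R.from_rotvec(s["eef_rot"]).as_matrix(); T[:3,3]=s["eef_pos"]
        W=np.linalg.inv(T@np.array(i["tool_from_camera"])); Rc=W[:3,:3]; t=W[:3,3]
    return K,D,Rc,t
def to_plane(c,px,z):
    K,D,Rc,t=c; u=cv2.undistortPoints(np.array([[px]],float),K,D).ravel()
    d=Rc.T@np.array([u[0],u[1],1]); o=-Rc.T@t
    return o+d*(z-o[2])/d[2]
def proj(c,P):
    K,D,Rc,t=c
    return cv2.projectPoints(np.atleast_2d(np.array(P,float)),cv2.Rodrigues(Rc)[0],t,K,D)[0].reshape(-1,2)
def snap(name,fn):
    c=cam(name); im=ctrl.camera(name); cv2.imwrite("pics/"+fn,im[:,:,::-1]); return c,im
E
python3 - <<'E'
from h import *
np.set_printoptions(precision=1,suppress=True)
Z=dict(plunger_top=87,magazine=3,outlet=3,mat=0,petri_1=0,dispenser=0,specimen_jar_0=0,beaker_9=0,tape_teal=0,flask_green=0,media_bottle_1=0)
for n in("top","scene"):
    c,im=snap(n,n+"0.png")
    for k,z in Z.items():
        for d in ctrl.spot_point(k,n)[:2]:
            print(n,k,round(d["score"],2),np.array(d["position"]),to_plane(c,d["position"],z))
a=cv2.imread("pics/top0.png");b=cv2.imread("pics/scene0.png")
print(ctrl.sense()["time"],ctrl.sense()["eef_rot"])
E
```

```text
pics
top plunger_top 0.55 [317.7 189.6] [608.2 -41.3  87. ]
top magazine 0.78 [314.  211.1] [554.2 -32.9   3. ]
top outlet 0.78 [318.5 219.8] [526.8 -46.1   3. ]
top mat 0.74 [267.9 232.8] [490.  111.6   0. ]
top mat 0.21 [146.2 199.8] [601.5 489.9   0. ]
top petri_1 0.83 [365.6 238. ] [ 467.4 -190.2    0. ]
top petri_1 0.47 [314.5 210.5] [556.4 -34.7   0. ]
top dispenser 0.93 [314.2 212.6] [549.8 -33.6   0. ]
top specimen_jar_0 0.89 [365.6 151.8] [ 739.7 -201.4    0. ]
top beaker_9 0.86 [170.7 263.5] [402.2 411.6   0. ]
top beaker_9 0.45 [147.3 197.2] [609.6 486.6   0. ]
top tape_teal 0.57 [432.8 261.6] [ 390.8 -392.9    0. ]
top tape_teal 0.49 [316.7 189.2] [623.4 -43.5   0. ]
top flask_green 0.73 [148.8 198.7] [604.8 481.8   0. ]
top media_bottle_1 0.59 [426.9 210.7] [ 548.2 -383.9    0. ]
scene plunger_top 0.47 [298.1 221. ] [611.  -35.5  87. ]
scene magazine 0.95 [283.8 248.2] [563.4 -42.4   3. ]
scene outlet 0.65 [274.  247.6] [539.4 -27.5   3. ]
scene outlet 0.42 [273.5 298.5] [ 457.8 -184.1    3. ]
scene mat 0.61 [235.8 219.1] [489.  129.4   0. ]
scene petri_1 0.65 [273.9 296.2] [ 463.1 -176.2    0. ]
scene dispenser 0.97 [280.3 248.7] [554.8 -37.2   0. ]
scene specimen_jar_0 0.73 [239.5 164.3] [606.  361.6   0. ]
scene specimen_jar_0 0.61 [367.8 265.5] [ 744.4 -205.     0. ]
scene beaker_9 0.89 [174.2 173. ] [390.9 422.6   0. ]
scene tape_teal 0.83 [287.4 374.6] [ 388.5 -392.     0. ]
scene tape_teal 0.52 [175.7 174.1] [393.6 414.8   0. ]
scene flask_green 0.97 [225.7 144.5] [607.5 485.8   0. ]
scene flask_green 0.63 [235.1 222.1] [482.  118.9   0. ]
scene media_bottle_1 0.56 [344.8 344.4] [ 552.5 -386.     0. ]
1.2 [0.6 3.1 0. ]
```

View pics/top0.png

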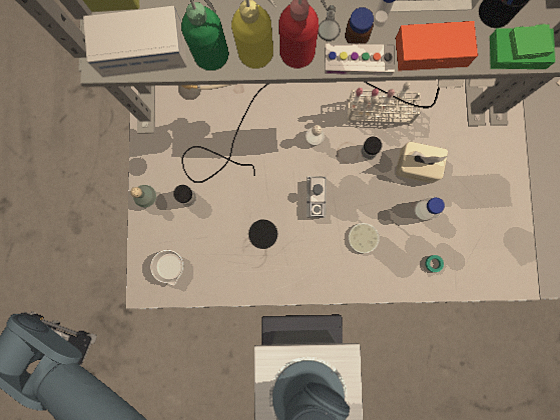

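View pics/scene0.png

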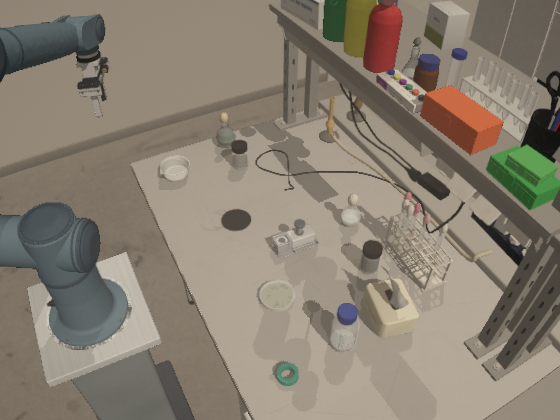

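The top view shows the dispenser near pixel (316,200), facing the robot. The mat is at (263,234) and the dish at (362,238). Next I'll look from close by with the wrist camera.

```bash
python3 - <<'E'
from h import *
np.set_printoptions(precision=1,suppress=True)
print(np.array(ctrl.camera_info("wrist")["tool_from_camera"]))
ctrl.clamp(10)
rot=[0,np.pi,0]   # tool y = world y, tool x = -x
# choose orientation so the camera looks at the scene; print both candidate joint sets
for r in ([0,np.pi,0],[np.pi,0,0],[np.pi/2**.5,np.pi/2**.5,0],[np.pi/2**.5,-np.pi/2**.5,0]):
    print(r,ctrl.ik([520,20,330],r))
s=ctrl.sense();print(s["time"],s["gripper_width"])
E
```

```text
[[   0.    -1.    -0.3   79.1]
 [   1.     0.    -0.    -0.6]
 [   0.    -0.3    1.  -162.8]
 [   0.     0.     0.     1. ]]
[0, 3.141592653589793, 0] [-0.2 -0.1  1.8  0.   1.5 -1.8]
[3.141592653589793, 0, 0] [-0.2 -0.1  1.8 -0.   1.5  1.4]
[2.221441469079183, 2.221441469079183, 0] [-0.2 -0.1  1.8 -0.   1.5 -0.2]
[2.221441469079183, -2.221441469079183, 0] None
2.6167 0.5415340893047346
```

```bash
cat >> h.py <<'E'
ROT=[np.pi/2**.5,np.pi/2**.5,0]
E
python3 - <<'E'
from h import *
np.set_printoptions(precision=1,suppress=True)
ctrl.move_pose([530,60,300],ROT)
c,im=snap("wrist","w1.png")
for k,z in dict(plunger_top=87,magazine=3,outlet=3,mat=0,petri_1=0,dispenser=0).items():
    for d in ctrl.spot_point(k,"wrist")[:2]:
        print(k,round(d["score"],2),np.array(d["position"]),to_plane(c,d["position"],z))
s=ctrl.sense();print(s["time"],s["eef_pos"])
E
```

```text
plunger_top 0.95 [347.3 271.4] [612.5 -44.3  87. ]
magazine 0.74 [294.9 241.5] [553.5 -38.4   3. ]
magazine 0.63 [345.5 272.7] [628.5 -87.4   3. ]
outlet 0.56 [283.2 243.2] [536.9 -41.1   3. ]
mat 0.93 [245.1 121.6] [486.2 127.1   0. ]
dispenser 0.94 [297.3 240.3] [557.  -37.8   0. ]
5.2167 [530.   60.2 300. ]
```

View pics/w1.png

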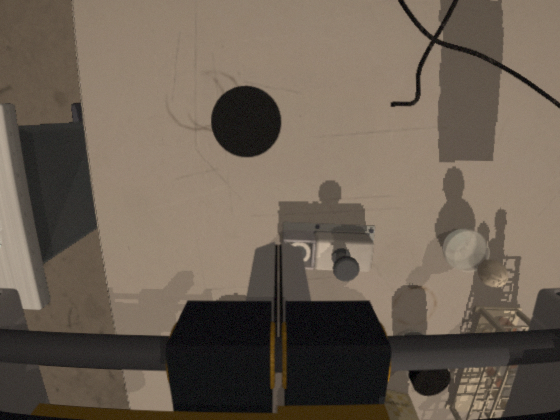

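The mat is at pixel (246,121) and the dispenser at (300–370,230–270), facing -x. The plunger disc is at (346,268). The outlet is clear and no cap is out. Next is the press, with the jaws along y so the 16 mm pad face can do the pushing.

```bash
echo "RP=[0,np.pi,0]" >> h.py
python3 - <<'E'
from h import *
np.set_printoptions(precision=1,suppress=True)
X,Y=611,-42.5
ctrl.move_pose([X,Y,140],RP)
c,im=snap("wrist","w2.png")
for d in ctrl.spot_point("plunger_top","wrist")[:1]:
    p=to_plane(c,d["position"],87); print(d["score"],p)
    if d["score"]>.5 and np.hypot(p[0]-X,p[1]-Y)<8: X,Y=(X+p[0])/2,(Y+p[1])/2
ctrl.move_linear([X,Y,107],100)
f0=np.array(ctrl.sense()["ft_force"])
ctrl.move_linear([X,Y,80.5],40)
z=80.5
while z>78:
    f=np.array(ctrl.sense()["ft_force"])-f0; print(z,f,ctrl.sense()["eef_pos"])
    if f[2]>14: break
    z-=.5; ctrl.move_linear([X,Y,z],20)
ctrl.pause(.3); print(np.array(ctrl.sense()["ft_force"])-f0)
ctrl.move_linear([X,Y,110],60)
ctrl.move_linear([X-70,Y-0,200],200)
c,im=snap("wrist","w3.png")
for k,z in dict(cap_0=0,mat=0,outlet=3,plunger_top=87,petri_1=0).items():
    for d in ctrl.spot_point(k,"wrist")[:3]:
        print(k,round(d["score"],2),np.array(d["position"]),to_plane(c,d["position"],z))
print(ctrl.sense()["time"])
E
```

```text
0.71 [612.5 -43.   87. ]
80.5 [-1.   0.8  6.3] [612.6 -42.9  82. ]
80.0 [-1.3  0.8  7. ] [612.6 -43.   81.6]
79.5 [-0.8  0.6  6.9] [612.7 -43.   81.1]
79.0 [-2.2  0.5  7.5] [612.6 -43.   80.6]
78.5 [-2.2  0.   7.6] [612.6 -42.9  80.1]
[-2.8  0.1  6.8]
cap_0 0.96 [282.9 136.6] [486.4 -38.1   0. ]
cap_0 0.8 [282.1 205.8] [560.3 -38.6   0. ]
mat 0.84 [440.2 137.8] [486.1 127.3   0. ]
outlet 0.93 [284.5 182.6] [534.1 -36.2   3. ]
petri_1 0.95 [141.6 117.6] [ 466.1 -183.7    0. ]
11.3833
```

View pics/w3.png

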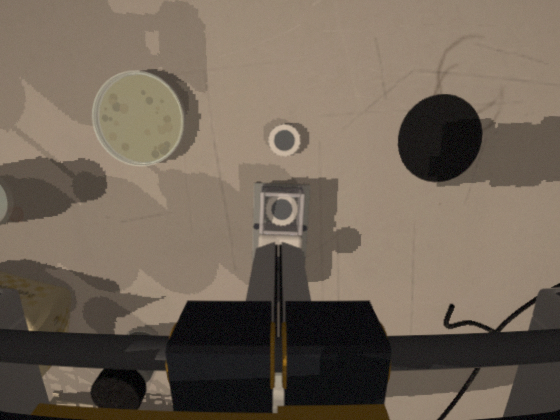

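The cap lies flat at pixel (284,138), which is world (486,-38). The second cap is still in the magazine at (282,207), and the mat is at (440,138). Next I push along +y, checking partway.

```bash
python3 - <<'E'
from h import *
np.set_printoptions(precision=1,suppress=True)
c=cam("wrist"); print("ring centre z12:",to_plane(c,[284,139.5],12))
X=486.3
ctrl.move_pose([X,-85,110],RP)
ctrl.move_linear([X,-85,20.5],100)
def look(fn):
    c,im=snap("wrist",fn)
    for d in ctrl.spot_point("cap_0","wrist")[:2]:
        print("cap",round(d["score"],2),np.array(d["position"]),to_plane(c,d["position"],0))
    s=ctrl.sense(); print(s["time"],s["eef_pos"],np.array(s["ft_force"]))
look("p0.png")
ctrl.move_linear([X,-30,20.5],60); look("p1.png")
ctrl.move_linear([X,0,20.5],60); look("p2.png")
E
```

```text
ring centre z12: [488.4 -37.1  12. ]
cap 0.55 [359.2 258. ] [488.9 -38.7   0. ]
13.0583 [487.  -85.3  21.3] [-0.7  0.2 -0.1]
cap 0.6 [325.7 261.9] [490.3  -3.1   0. ]
cap 0.47 [267. 382.] [576.8 -37.9   0. ]
14.225 [486.3 -30.3  20.5] [-0.6  0.3 -0.4]
cap 0.59 [325.4 260.6] [489.5  27.1   0. ]
14.975 [486.3  -0.1  20.5] [-0.6 -0.1 -0.2]
```

View pics/p2.png

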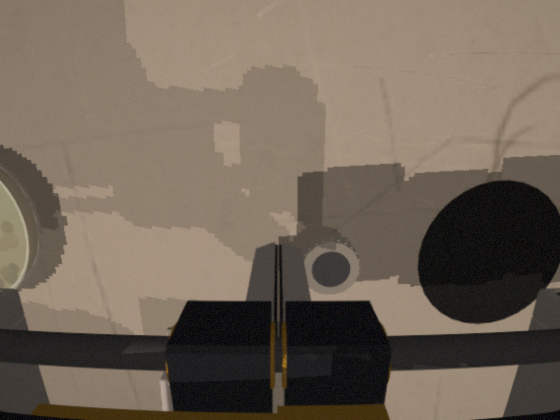

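The cap at (330,268) tracks the finger steadily, 27 mm ahead of the TCP and heading for the mat at (490,252). I'll finish the push in two stages.

```bash
python3 - <<'E'
from h import *
np.set_printoptions(precision=1,suppress=True)
X=486.3
def look(fn):
    c,im=snap("wrist",fn)
    for n in("cap_0","mat"):
      for d in ctrl.spot_point(n,"wrist")[:2]:
        print(n,round(d["score"],2),np.array(d["position"]),to_plane(c,d["position"],0))
    s=ctrl.sense(); print(s["time"],s["eef_pos"])
ctrl.move_linear([X,60,20.5],60); look("p3.png")
ctrl.move_linear([X,100,20.5],50); look("p4.png")
ctrl.move_linear([X,75,20.5],80)
ctrl.move_linear([X,60,150],150)
ctrl.move_pose([510,30,230],RP); look("p5.png")
E
```

```text
cap_0 0.94 [111.6 377.9] [576.5 -52.4   0. ]
cap_0 0.78 [325.2 260.9] [489.7  86.6  -0. ]
mat 0.77 [395.  255.5] [486.6 127.1   0. ]
16.275 [486.3  59.7  20.5]
cap_0 0.64 [ 51.1 375.6] [577.6 -56.4   0. ]
cap_0 0.6 [326.6 260.1] [489.2 127.5   0. ]
17.375 [486.3  99.8  20.5]
cap_0 0.74 [363.3 163.6] [487.3 127.    0. ]
cap_0 0.61 [220.6 227.9] [564.9 -39.6   0. ]
mat 0.86 [360.4 162. ] [485.5 123.5   0. ]
19.4417 [508.6  30.5 227.6]
```

View pics/p5.png

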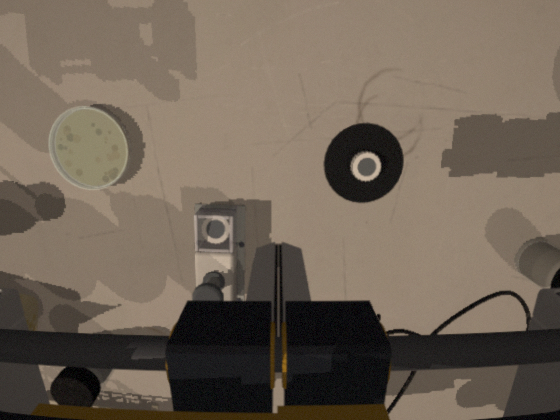

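The cap lies flat near the mat's centre, with the cap at (366,167) and the mat at (363,163). The magazine still holds its cap at (216,230), the outlet is clear, and the dish is undisturbed.

```bash
python3 -c "
from plant import ctrl
print(ctrl.finish_job())"
```

```text
the job is handed in; nothing more can be done
None
```

I pressed the plunger once, slowly (about 40 mm/s). One cap came out and I pushed it along the worktop with the closed fingertips onto the mat. I handed the job in after about 19.5 s of robot time.

- **Cap on the mat:** in the last picture it lies flat at about (487, 127) mm. The mat's centre was measured at (486, 124–127) mm, so the cap is within about 4 mm of it and wholly on the mat.
- **Rest of the scene:** no second cap came out; one shows in the magazine from above. The dish measured within about 4 mm of its first position. I did not re-measure the other bystanders, but the arm stayed well clear of them.
- **How far the plunger went down:** the arm gave by about 1.5 mm under the spring force. The fingertips therefore reached about 62.6 mm, short of the nominal 62 mm, and I saw no clear rise in force at the stop. The cap did come out and land where expected.
- **Plunger return:** I did not measure it. The plunger appears raised again in the last picture.
- **Detections:** the network also reported "cap_0" at the magazine, which I took to be the cap still held there.

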